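# Lift a sagging gate bolt over its bent keeper and hold the gate ajar

### The arm

A 7-joint arm with a two-finger parallel gripper is mounted at the origin on the work surface. World frame = base frame: x ahead of the robot, y to its left, z up, the work surface at z = 0. Lengths are in m, angles in rad, forces in N, time in s.
With the tool pointing down it reaches from about 0.4 to 0.875 m from the base axis. Payload 4.4 kg.
Tool frame: the origin (TCP) lies at the very end of the fingers, on their centre line; the grasp point (between the pads) lies 19 mm behind it (grasp_offset is the distance from the TCP to the grasp point, in m); z points along the fingers, y is the line along which they close (so a half turn about z gives the same grasp; the last joint's range is limited). The gripper opens to 85 mm and grips with 20 to 120 N. Pads are 22 mm wide; open, the fingers measure 114 mm over their backs; the gripper's body (76 mm by 85 mm) begins 54 mm behind the grasp point. The pads swing forward as they close: fully open they stand 13 mm farther back than shut.
Start: joints at [1.241, 0.628, 0.038, 1.517, -0.027, 0.996, -0.02], TCP at [0.17, -0.628, 0.231] pointing down, gripper open.
Joint ranges: [-3.06, 3.06], [-0.37, 2.12], [-1.25, 1.32], [0.18, 2.47], [-1.1, 4.24], [0.23, 1.98], [-2.94, 2.94]. Speed limits (rad/s): [2.57, 2.57, 3.14, 3.14, 3.14, 3.14, 3.14].

### API

Orientations are given as a unit quaternion [w, x, y, z].
In Python, from workcell import get_state, get_image, job_done, grasp_offset gives the robot as it stands.
- The arm moves only by the shell command python3 -m creep 'ROWS' [FORCE]. ROWS is JSON, a list of rows, each a list of 3 entries, a list of its own where there are three numbers: the shift along the tool's x, y, z in cm, then the turn about the tool's z in rad, then the opening in per cent of the stroke, from 0 (shut) to 100 (fully open). In form: [[[x, y, z], spin, gripper], ...]. A call has 1 to 5 rows; each row shifts and turns the commanded pose from where the row before left it, along the tool's axes as they then stand; what a row does not reach is not made up. A row lasts 1/10 s, in which the tool goes at most 50 mm and 8.59 degrees, less where a joint would pass 70% of its speed; a pose out of reach is approached as far as the arm can. A call is refused whole if a number of a shift passes 5 or a number of a turn 0.15, either way. A call with a gripper value outside its range is refused whole. The fingers move at their own pace and stop on an object; FORCE is the grip in N (left out, the last holds). Time passes only in rows, so rows that do not move let the fingers close. It gives the time, the measured TCP pose, the force, the opening and the grip force at its end, in the units of the state.
- get_state(): the state, without advancing time (a new reading comes with each control period).
- get_image(name): name is "scene" or "top" or "wrist"; returns a dict with "img" (400x640x3 uint8, red, green, blue), "vertical_fov" (degrees; the focal length in pixels is half the picture's height over the tangent of half this angle, whatever the lens; pixels are square), "cx", "cy" (the principal point, pixels), "R" (3x3) and "t" (3): a world point X has camera coordinates R X + t; the wrist camera has in their place "hand_eye" (4x4, takes a point from camera to tool coordinates, whose origin is the TCP and whose axes are the flange's). Camera axes: x right, y down, z forward; pixel columns grow to the right and rows downward; lengths in m; the calibration is good to about 2 mm. A picture is of the moment at which its call begins: read the wrist's pose just before it. There is no depth.
- job_done(): hands the job in; it is judged then, once.
The state is a dict: "time": time; "joints": joint angles; "qd": joint speeds; "joint_efforts": joint torques, N m; "eef_pos": TCP position; "tool_rot": TCP orientation; "wrist_force": force on the tool from outside, world axes, zero at the start; "moment": the same for the moment, N m; "gripper_width": opening from 0.0 (shut) to 1.0 (fully open); "gripper_force": force on a finger pad.
Only numpy, scipy, OpenCV 4.12 (cv2) and the standard library are available. Lean on these libraries where they do the work, as an engineer would, in place of code of your own. Each camera call takes 0.05 s, during which the arm holds its last target. There are 200 camera calls.

### The job

Unbolt the little gate of the steel parts pen: take the bolt by its upright handle, lift the sagging bolt so that its turned-down nose clears the bent-up lip of the keeper, and draw it back out of the keeper towards the hinge. Still gripping the handle, swing the gate out towards you until its free edge stands about 10 cm ajar (never flung wide open), and finish while holding it there by the drawn-back bolt: the gate shuts itself if let go, so do not release it or prop it. Leave the other things on the table where they are.

Things in the scene. Friction and masses are not known exactly. Their poses are not given: they have to be found in the camera images.
- pen: Open-topped steel mesh parts pen fixed to the table, 270 x 380 mm footprint, walls and posts 180 mm high. Origin under its middle at table level, z up, x from the gate side to the back, y along the gate from the latch post to the hinge. The gate is in the -x side, its hinge at the +y end, the latch post (36 x 40 mm, carries the keeper) at the -y end.
- gate (a joint): Swing of the gate in rad: 0 shut, grows as the free edge swings out to the pen's -x side (turning clockwise seen from above), 1.3 at most. Leaf 300 mm from hinge axis to free edge, so 0.33 rad is 10 cm at the free edge. A spring pulls it shut: 0.4 N m when shut and 1 N m more per rad, about 5 N at the drawn bolt's handle when 10 cm ajar. Locked while the nose is in the keeper.
- bolt_draw (a joint): Draw of the bolt along the gate towards the hinge in m: 0 fully home, 0.055 at its stop. The nose is wholly out of the keeper from 0.030. Starts within 0.001 of home. Stays where it is left, sliding friction about 1.5 N. The keeper's lip stops it at about 0.003 unless it is lifted.
- bolt_lift (a joint): Height in m by which the bolt has been raised in its tall worn guides, straight up: 0 sagged down (falls back there by its own weight, 3.5 to 6 N), 0.022 at the top. It must be above about 0.009 to 0.014, depending on how high the bent lip stands, until the nose has passed the lip (bolt drawn 0.024); after that it may drop again.
- bolt: The bolt: a 14 mm square steel bar, 274 mm long, lying along the gate just above its top rail, with a round upright handle near its middle. Origin on the handle's axis at the height of the bar's axis (205 mm above the table when sagged). Bar top is 7 mm above the origin. Rides with the gate; axes as those of the gate (parallel to the pen's when shut).
- bolt_handle (a point): Grip point: middle of the upright handle, a round steel stem 18 mm across, 44 mm tall. The point is 24 mm above the bar's top, 20 mm below the handle's top, 236 mm above the table when sagged. Free all round for 60 mm; guide staples (247 mm high) stand 88 mm to the latch side, 132 mm to the hinge side. On the gate's centre plane, 200 mm from the hinge axis when home, 145 mm when fully drawn.
- gate_hinge (a point): Point on the gate's upright hinge axis, 236 mm above the table; its axes turn with the gate (y from the free edge to the hinge).
- keeper_lip (a point): Top edge of the keeper's bent-up lip on the latch post, in the line of the bolt. The lip, 22 mm wide, 5 mm thick, stands between two upright cheeks that stop the bolt from moving sideways (62 mm tall, open above). Its height varies by 5 mm.
- bolt_nose (a point): Middle of the underside of the bolt's turned-down nose, 14 mm square, 14 mm below the bar's underside. Sagged, it hangs beyond the lip and lower than the lip's top edge.
- hard_hat: Bystander: blue hard hat, 250 mm long, 112 mm high; origin under it.
- tin: Bystander: round tin 90 mm across, 110 mm high; origin under it.
- wrench: Bystander: steel wrench 260 mm long lying flat; origin under it.
- valve: Bystander: brass ball valve with a red lever handle, about 115 mm long, 54 mm high; origin under it.
- plug_d: Bystander: round rubber pipe plug 70 mm across, 87 mm high; origin under it. (Three more stand inside the pen.)

How it is judged:
By the outcome, as a careful person would: the job done as asked, in the order asked, and still so for the second after the job is handed in, while the arm keeps its last pose, push and grip.
It also fails if it takes over 32 s, if anything falls off the work surface, if the arm or the gripper's body presses on something with over 40 N, if the wrist force passes 120 N, or if a joint passes its speed limit or range.

## Working session

There is one attempt and no reset: what is moved stays moved. The work goes in short steps, Python scripts to look and compute and a shell command to move; the robot and the scene stay as the last step left them, time stands still between calls to the robot, and variables do not carry over. Pictures are saved under pics/ and viewed, at most 10 in all, crops included, and the job is handed in when it is done.

```bash
ls; mkdir -p pics
cat > h.py <<'E'
import numpy as np,cv2
from workcell import get_state,get_image
from scipy.spatial.transform import Rotation as Rn
def cam(name):
    s=get_state(); d=get_image(name); f=200/np.tan(np.radians(d['vertical_fov'])/2)
    if name=='wrist':
        H=np.array(d['hand_eye']); q=s['tool_rot']; Rt=Rn.from_quat([q[1],q[2],q[3],q[0]]).as_matrix()
        Rcw=Rt@H[:3,:3]; c=Rt@H[:3,3]+np.array(s['eef_pos'])
    else:
        R=np.array(d['R']); Rcw=R.T; c=-R.T@np.array(d['t'])
    return dict(img=np.array(d['img']),f=f,cx=d['cx'],cy=d['cy'],Rcw=Rcw,c=c)
def ray(k,u,v): 
    r=k['Rcw']@np.array([(u-k['cx'])/k['f'],(v-k['cy'])/k['f'],1]); return r/np.linalg.norm(r)
def onz(k,u,v,z):
    r=ray(k,u,v); return k['c']+r*(z-k['c'][2])/r[2]
def proj(k,X):
    p=k['Rcw'].T@(np.array(X)-k['c']); return k['f']*p[0]/p[2]+k['cx'],k['f']*p[1]/p[2]+k['cy']
def tri(k1,p1,k2,p2):
    A=np.zeros((3,3));b=np.zeros(3);rs=[]
    for k,p in((k1,p1),(k2,p2)):
        r=ray(k,*p);P=np.eye(3)-np.outer(r,r);A+=P;b+=P@k['c'];rs.append((k,r))
    X=np.linalg.solve(A,b); return X,[np.linalg.norm(np.cross(r,X-k['c'])) for k,r in rs]
def save(k,n,crop=None,sc=1):
    im=k['img'] if crop is None else k['img'][crop[1]:crop[3],crop[0]:crop[2]]
    cv2.imwrite('pics/'+n,cv2.resize(cv2.cvtColor(im,cv2.COLOR_RGB2BGR),None,fx=sc,fy=sc,interpolation=cv2.INTER_CUBIC))
E
python3 - <<'E'
from h import *
import pickle
for n in('scene','top'):
    k=cam(n);save(k,n+'0.png');pickle.dump(k,open(n+'.pkl','wb'));print(n,k['c'],k['f'],k['Rcw'][:,2])
s=get_state();print(s)
from workcell import grasp_offset;print(grasp_offset)
E
```

```text
pics
scene [1.1403926  0.29104641 1.16785383] 370.97948018316913 [-0.47319793 -0.24026579 -0.84755889]
top [ 0.24335483 -0.00599962  1.70613641] 417.642187662873 [ 0.20448051 -0.00796092 -0.97883826]
{'time': 0.1, 'joints': array([ 1.24116986,  0.62923677,  0.03841336,  1.5183098 , -0.02695926,
        0.99631981, -0.02000625]), 'qd': array([ 0.00105395, -0.0035257 , -0.00104771, -0.00537082,  0.00177723,
        0.00053987,  0.00130109]), 'joint_efforts': array([ 3.07785667e-03, -5.64536619e+01,  1.23027351e+00, -1.93975478e+01,
        1.11061989e-02,  5.40168781e-03, -1.93510147e-05]), 'eef_pos': array([ 0.16938577, -0.62693146,  0.23047806]), 'tool_rot': array([-8.68277562e-04,  9.91309022e-01,  1.31550950e-01, -1.32243515e-04]), 'wrist_force': array([0.02160961, 0.07481613, 0.70182264]), 'moment': array([-0.01775902,  0.03092524,  0.00078298]), 'gripper_force': 0.0, 'gripper_width': 1.0047131880164348}
0.0187
```

View pics/scene0.png

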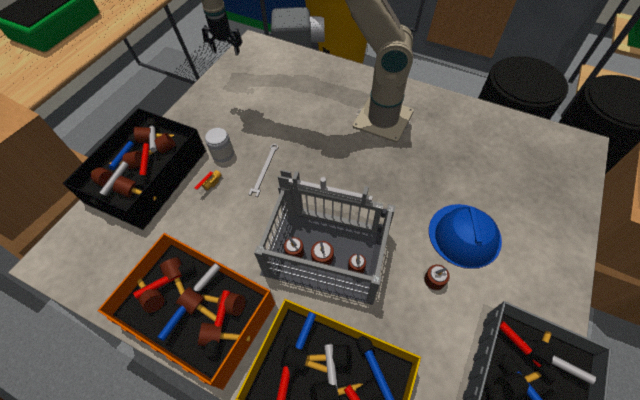

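View pics/top0.png

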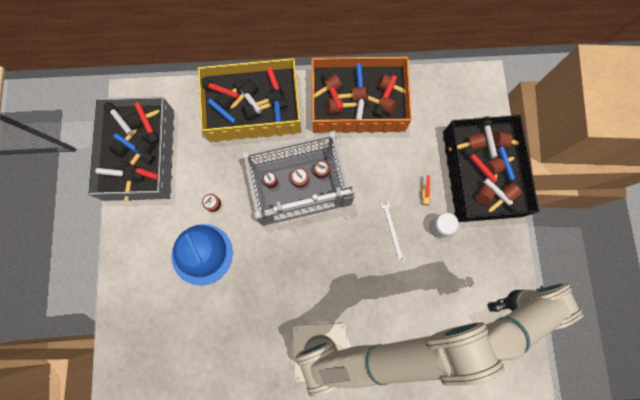

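Scene: the pen's middle is near (330,240), with the gate on the robot side. The handle is near (323,185) and the latch post near (287,185). In the top view the gate's top edge runs from (265,215) to (350,195). I'll zoom in on both.

Run:
```python
import pickle;from h import *
a=pickle.load(open('scene.pkl','rb'));b=pickle.load(open('top.pkl','rb'))
A=cv2.resize(a['img'][160:310,250:400],None,fx=4,fy=4,interpolation=cv2.INTER_CUBIC)[:400]
B=cv2.resize(b['img'][130:230,240:360],None,fx=5,fy=5,interpolation=cv2.INTER_CUBIC)
cv2.imwrite('pics/za.png',A[:,:,::-1]);cv2.imwrite('pics/zb.png',B[:,:,::-1])
```

```text
(no output)
```

View pics/za.png

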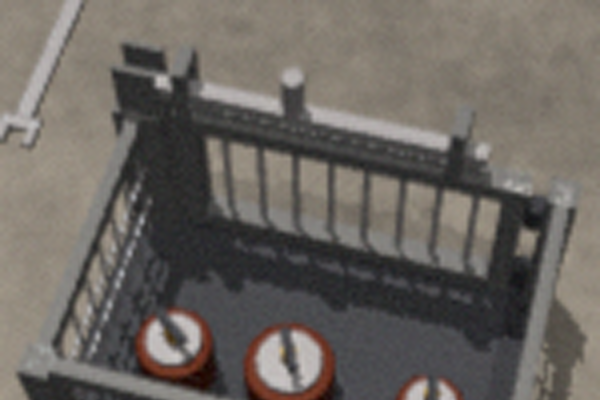

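View pics/zb.png

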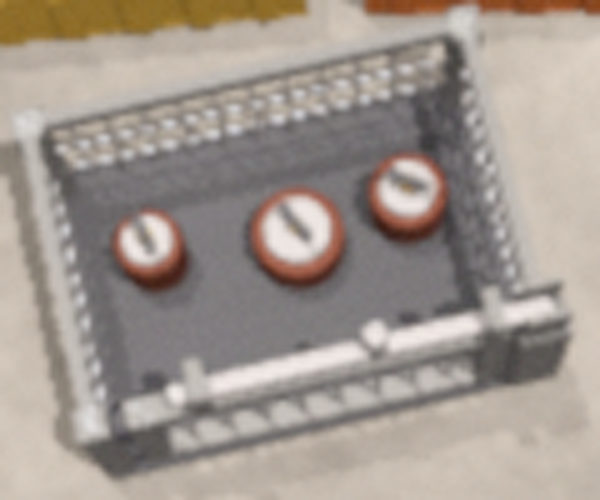

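Scene crop: the handle top is at (292,75), which is full-frame (323,178.8). Top crop: the handle top is at (376,333), which is (315.2,196.6). The staple tops are at (194,365) and (491,295). Triangulate these.

Run:
```python
import pickle;from h import *
a=pickle.load(open('scene.pkl','rb'));b=pickle.load(open('top.pkl','rb'))
A=lambda u,v:(u/4+250-.4,v/4+160-.4)
B=lambda u,v:(u/5+240-.4,v/5+130-.4)
print('handle',tri(a,A(292,75),b,B(376,332)))
print(onz(a,*A(292,75),.256),onz(b,*B(376,332),.256))
print('stapleL',tri(a,A(185,50),b,B(491,292))); print('stapleH',tri(a,A(463,108),b,B(194,365)))
print('bar ends',onz(a,*A(200,89),.212),onz(a,*A(440,147),.212),onz(b,*B(205,383),.212),onz(b,*B(480,323),.212))
p1=onz(a,*A(200,89),.212)-onz(a,*A(440,147),.212);p2=onz(b,*B(480,323),.212)-onz(b,*B(205,383),.212)
for p in(p1,p2):print(np.arctan2(p[1],p[0]))
# pen post tops z .18 in top view
P=[onz(b,*B(*q),.18) for q in((28,122),(465,20),(90,425))];print(P)
d=P[1]-P[0];print(np.arctan2(d[1],d[0]))
```

```text
handle (array([ 0.56041801, -0.00918502,  0.25570574]), [np.float64(0.0012089212323273815), np.float64(0.0012089212323273628)])
[ 0.56023898 -0.00793027  0.256     ] [ 0.56080283 -0.01031089  0.256     ]
stapleL (array([ 0.58187814, -0.09039443,  0.26652613]), [np.float64(0.0029693528491863616), np.float64(0.0029693528491863035)])
stapleH (array([0.54082182, 0.12038287, 0.26777592]), [np.float64(0.0017581522420482025), np.float64(0.0017581522420482343)])
bar ends [ 0.57561279 -0.08167338  0.212     ] [0.54405582 0.10964188 0.212     ] [0.53908864 0.11598237 0.212     ] [ 0.57310948 -0.08691171  0.212     ]
-1.4073208636450039
-1.404663952069453
[array([0.7557752 , 0.24668215, 0.18      ]), array([ 0.82004589, -0.09188983,  0.18      ]), array([0.5182673 , 0.20487268, 0.18      ])]
-1.3831996850013226
```

Handle top (0.560, -0.009, 0.256) matches the stated 0.256 m, and the pen yaw is about 0.175. Move above it while raising the arm.

```bash
python3 -m creep '[[[1.5,-1.4,-1],0,100],[[3,-2.7,-2],0,100],[[3.5,-3.2,-2],0,100],[[3.5,-3.2,-2],0,100],[[3.5,-3.2,-1],0,100]]' 60; python3 -m creep '[[[3.5,-3.2,-1],0,100],[[3.5,-3.2,0],0,100],[[3.5,-3.2,0],0,100],[[3.5,-3.2,0],0,100],[[3.5,-3.2,0],0,100]]'; python3 -m creep '[[[3.5,-3.2,0],0,100],[[3.5,-3.2,0],0,100],[[3.5,-3.2,0],0,100],[[2.5,-2.3,0],0,100],[[1,-1,0],0,100]]'
```

```text
time: 0.6
eef_pos: [0.2781, -0.4574, 0.3114]
tool_rot: [0.001, 0.991, 0.131, 0.0]
wrist_force: [1.6, -0.3, -0.7]
gripper_width: 1.003
gripper_force: 0.0
time: 1.1
eef_pos: [0.4049, -0.2565, 0.3201]
tool_rot: [-0.0, 0.991, 0.131, -0.0]
wrist_force: [0.3, -0.9, 0.9]
gripper_width: 1.002
gripper_force: 0.0
time: 1.6
eef_pos: [0.5074, -0.0932, 0.3199]
tool_rot: [-0.001, 0.991, 0.134, 0.0]
wrist_force: [-0.3, 0.3, 0.6]
gripper_width: 1.001
gripper_force: 0.0
```

```bash
python3 -m creep '[[[3.3,-3,0],0,100],[[3,-2.8,0],0,100],[[0.9,-0.9,0],0,100],[[0,0,0],0.09,100],[[0,0,0],0,100]]'
python3 - <<'E'
from h import *
import pickle
k=cam('wrist');pickle.dump(k,open('w1.pkl','wb'));save(k,'w1.png');print(proj(k,[.5604,-.0092,.256]),k['c'],get_state()['joints'])
E
```

```text
time: 2.1
eef_pos: [0.5575, -0.0149, 0.3197]
tool_rot: [0.001, 0.996, 0.086, -0.001]
wrist_force: [-0.1, 0.0, -0.2]
gripper_width: 0.995
gripper_force: 0.0
(np.float64(312.74398788324686), np.float64(209.4855592268297)) [ 0.6320017  -0.00235971  0.46189635] [ 0.06811104  0.40763313 -0.13446655  1.65441631  0.06148933  1.08486755
 -1.48120671]
```

View pics/w1.png

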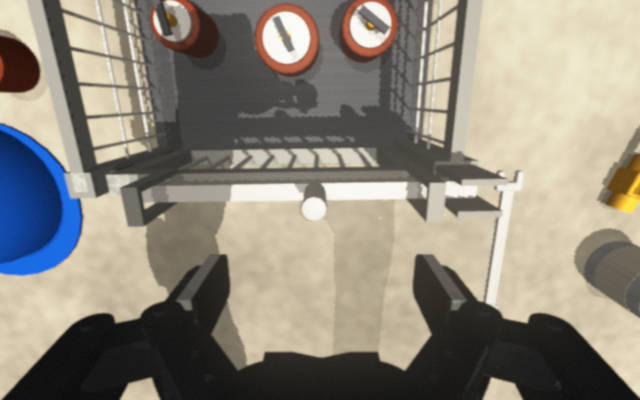

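The wrist view shows the handle top at (314,209), against a predicted (313,209.5). The bar is horizontal in the image (rows ~191), so the yaw is right. Descend.

```bash
python3 -m creep '[[[0.4,-0.5,1],0,100],[[0,0,3],0,100],[[0,0,3],0,100],[[0,0,2],0,70],[[0,0,1],0,50]]'; python3 -m creep '[[[0,0,0],0,40],[[0,0,0],0,25],[[0,0,0],0,0],[[0,0,0],0,0],[[0,0,0],0,0]]' 80; python3 -m creep '[[[0,0,0],0,0],[[0,0,0],0,0],[[0,0,0],0,0]]' 80
```

```text
time: 2.65
eef_pos: [0.5595, -0.0088, 0.2177]
tool_rot: [-0.0, 0.996, 0.087, -0.002]
wrist_force: [0.2, 0.0, 0.9]
gripper_width: 0.693
gripper_force: 0.0
time: 3.15
eef_pos: [0.5619, -0.0084, 0.2215]
tool_rot: [0.0, 0.996, 0.087, 0.001]
wrist_force: [-0.3, -0.9, 5.5]
gripper_width: 0.189
gripper_force: 77.9
time: 3.45
eef_pos: [0.5619, -0.0084, 0.2214]
tool_rot: [0.0, 0.996, 0.087, 0.001]
wrist_force: [0.4, -0.7, 6.6]
gripper_width: 0.19
gripper_force: 78.0
```

```bash
python3 -m creep '[[[0,0,-0.4],0,0],[[0,0,-0.5],0,0],[[0,0,-0.5],0,0],[[0,0,-0.3],0,0],[[0,0,0],0,0]]'
```

```text
time: 3.95
eef_pos: [0.5613, -0.0083, 0.2376]
tool_rot: [0.0, 0.996, 0.087, 0.0]
wrist_force: [3.5, -1.3, -5.9]
gripper_width: 0.186
gripper_force: 78.1
```

```bash
python3 -m creep '[[[0,-0.5,0],0,0],[[0,-1,0],0,0],[[0,-1,0],0,0],[[0,0,0],0,0]]'; python3 -m creep '[[[0,-1,0],0,0],[[0,-1,0],0,0],[[0,-0.3,0],0,0],[[0,0,0],0,0]]'
python3 - <<'E'
from h import *
k=cam('wrist');save(k,'w2.png');print(get_state()['eef_pos'],get_state()['wrist_force'])
E
```

```text
time: 4.35
eef_pos: [0.5563, 0.0199, 0.2371]
tool_rot: [-0.001, 0.996, 0.089, -0.0]
wrist_force: [2.5, 1.9, -5.9]
gripper_width: 0.191
gripper_force: 78.2
time: 4.75
eef_pos: [0.5523, 0.0408, 0.2372]
tool_rot: [-0.001, 0.996, 0.088, -0.0]
wrist_force: [2.1, 2.4, -6.1]
gripper_width: 0.186
gripper_force: 78.4
[0.55243583 0.04041055 0.23715785] [ 2.10770747  1.9780119  -5.90326802]
```

View pics/w2.png

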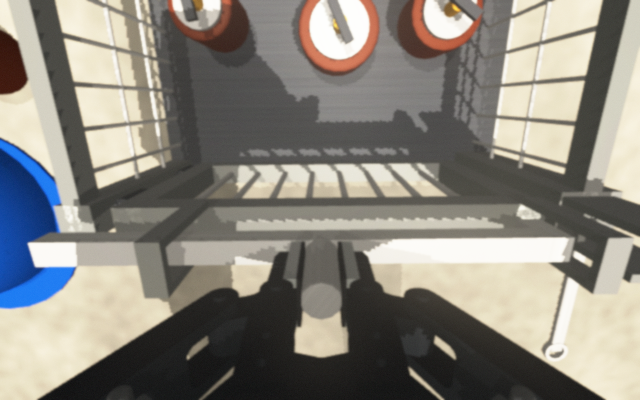

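The bolt is drawn about 49 mm. The nose end is at (575,250), and the latch post starts around 610, so it's clear. Now swing about the hinge, with radius 0.151 m.

```bash
python3 -m creep '[[[-0.2,0,0],0.013,0],[[-0.5,-0.01,0],0.033,0],[[-0.5,-0.01,0],0.033,0],[[-0.5,-0.01,0],0.033,0],[[-0.5,-0.01,0],0.033,0]]'; python3 -m creep '[[[-0.5,-0.01,0],0.033,0],[[-0.5,-0.01,0],0.033,0],[[-0.3,0,0],0.02,0],[[0,0,0],0,0]]'
python3 - <<'E'
from h import *
s=get_state();h0=np.array([.5524,.0405]);hg=h0+.151*np.array([-.18,.984]);d=np.array(s['eef_pos'][:2])-hg
print(s['eef_pos'],s['wrist_force'],np.linalg.norm(d),np.arctan2(.984,-.18)-np.arctan2(*(-d[::-1])))
E
```

```text
time: 5.3
eef_pos: [0.5307, 0.0366, 0.2374]
tool_rot: [0.0, 1.0, 0.013, 0.0]
wrist_force: [4.1, 1.3, -5.2]
gripper_width: 0.185
gripper_force: 78.3
time: 5.7
eef_pos: [0.5173, 0.0365, 0.2372]
tool_rot: [0.0, 1.0, -0.029, -0.0]
wrist_force: [4.7, -0.1, -5.7]
gripper_width: 0.189
gripper_force: 78.4
[0.51731199 0.03648331 0.23723489] [ 4.74929816 -0.07326001 -5.69510291] 0.15280545871282936 0.23270176026024925
```

```bash
python3 -m creep '[[[-0.5,-0.01,0],0.033,0],[[-0.5,-0.01,0],0.033,0],[[-0.5,-0.01,0],0.033,0],[[0,0,0],0,0],[[0,0,0],0,0]]'
python3 - <<'E'
from h import *
s=get_state();h0=np.array([.5524,.0405]);hg=h0+.151*np.array([-.18,.984]);d=np.array(s['eef_pos'][:2])-hg
print(s['eef_pos'],s['wrist_force'],np.linalg.norm(d),np.arctan2(.984,-.18)-np.arctan2(*(-d[::-1])))
k=cam('wrist');save(k,'w3.png')
k=cam('top');save(k,'t3.png',(240,120,370,235),5);k=cam('scene');save(k,'s3.png',(250,150,400,260),5)
E
```

```text
time: 6.2
eef_pos: [0.5033, 0.038, 0.2372]
tool_rot: [0.0, 0.997, -0.078, 0.0]
wrist_force: [4.4, -1.7, -5.3]
gripper_width: 0.188
gripper_force: 78.3
[0.5033423  0.03796084 0.23724421] [ 4.35561098 -1.67327846 -5.25693617] 0.15269853216826884 0.3246950195721603
```

View pics/w3.png

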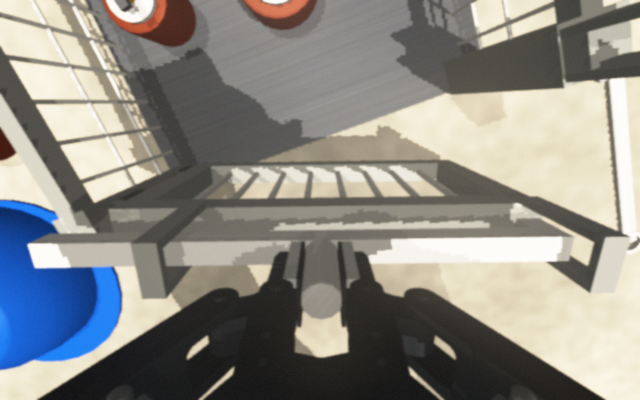

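View pics/s3.png

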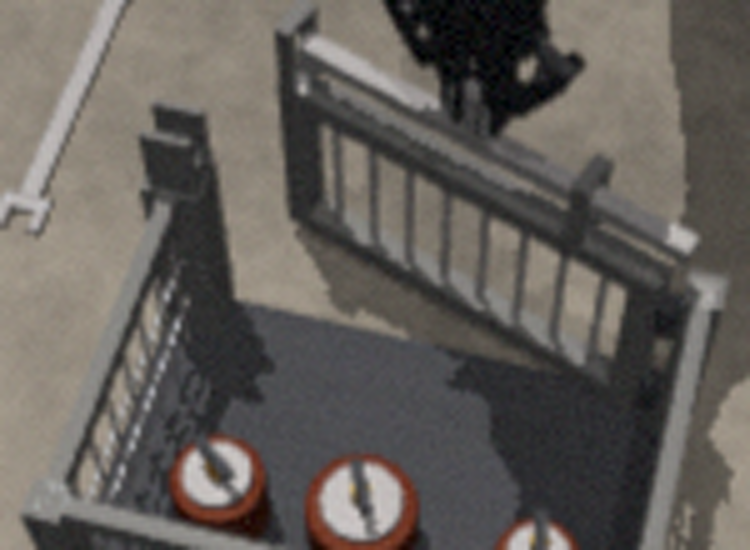

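The gate stands ajar by about 0.33 rad (free edge about 10 cm) and the handle is still gripped. In the wrist view the gate is still parallel to the gripper (bar at rows ~250), so the angle agrees with the tool's turn. Hand in.

```bash
python3 -c "from workcell import job_done;print(job_done())"
```

```text
the job is handed in; nothing more can be done
None
```

I handed in the job with the bolt lifted over the lip and drawn back about 49 mm. The gate is held about 10 cm ajar (0.325–0.33 rad) by the gripped handle; this took about 6 s on the robot's clock, and nothing else was touched as far as I could see.

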